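# Moisture check on a plaster mould in its carton

### The job

Check the new plaster mould for damp: fold both half-raised long flaps of the carton well back past upright so that they stay open, then take the moisture meter out of its dock and set its ball tip on the middle of the pencilled cross on top of the mould. Hold the meter upright and press lightly, so that the sprung tip is pushed about half-way in and never rammed, touching nothing but the mould with it. Finish still holding the meter there, and leave the other things on the bench where they stand.

Things in the scene. Friction and masses are not known exactly. Their poses are not given: they have to be found in the camera images.
- carton: Brown corrugated shipping carton, fixed, 220 x 180 x 100 mm (x, y, z of its frame), walls 5 mm, open at the top apart from its two long flaps. Origin: centre of its underside, z up, x along the long sides on which those flaps are hinged. The two short flaps are already folded out and hang outside the x ends, reaching 25 mm beyond them. It stands on the left or on the right of the bench, the dock on the other side.
- flap_left (a joint): Angle of the long flap hinged on the carton's +y rim (rad): 0 closed flat, 1.57 upright, 2.6 folded right back (stop). Starts half up at 0.7 to 1.1. The flap is a 214 x 88 mm board, 5 mm thick; the crease is stiff enough (0.05 N m) for it to stay at any angle, and it takes under 1 N at its edge to swing.
- flap_right (a joint): The same for the long flap hinged on the carton's -y rim; its free edge faces the other flap's, with a gap of at least 40 mm between them at the start.
- flap_left_edge (a point): Middle of the free edge of the +y flap, 88 mm from its hinge.
- flap_right_edge (a point): Middle of the free edge of the -y flap, 88 mm from its hinge.
- flap_left_hinge (a point): Middle of the hinge line of the +y flap, 87.5 mm from the carton's centre line and 103 mm above the bench; the hinge line runs along the carton's x.
- flap_right_hinge (a point): Middle of the hinge line of the -y flap, likewise.
- mould: White round plaster slip-casting mould, fixed in the carton, 130 mm across and 70 mm high, standing on the carton's 5 mm floor so that its level top is 75 mm above the bench and 25 mm below the carton's rim. A pour hole about 58 mm wide is in the middle of the top. Origin: centre of its underside, z up. Its place and turn in the carton vary.
- mark (a point): Centre of the cross drawn in 2 mm wide soft pencil on the mould's flat top, arms 24 mm long, inside a pencilled ring 18 mm across; it lies 47 mm from the mould's axis along the mould's x, in the middle of the rim of plaster around the pour hole.
- meter: Hand-held moisture meter, 180 mm long, 0.14 to 0.22 kg, standing loose in its dock, ball down. Origin: bottom of the ball with the tip fully out; z runs up it. From below: 16 mm steel ball on a 7 mm sprung stalk, black collar from z = 66 mm, straight-sided black housing from 85 to 180 mm, 26 mm thick (x), 34 mm wide (y), display on the -x face; its top is 192 mm above the bench in the dock.
- tip (a joint): How far the meter's sprung tip is pushed in (m): 0 fully out, 0.012 at its stop. It begins to yield at 0.8 N and takes 0.25 N more for each mm: 2.3 N half-way, 3.8 N at the stop. A dark line round the stalk reaches the collar at half-way.
- ball (a point): Bottom of the ball, the point that touches; it moves with the tip.
- dock: Grey charging dock of the meter, fixed, a 62 x 66 mm block (x, y) on an 8 mm black foot plate 95 x 85 mm, 115 mm high in all. Origin: under the centre of the block, on the bench. The housing stands 18 mm deep in a pocket with 1.5 mm of play on each side, the ball hangs free in a bore below, 12 mm above the bench; to come out, the meter must be lifted straight up by at least 105 mm.
- egg_cup: White porcelain egg cup, 56 mm high, 48 mm across, loose near the dock. To be left alone.
- spoon: Brown bisque clay spoon, 150 mm long, lying loose near the dock. To be left alone.
- calipers: Steel dial calipers, 225 mm long, lying loose at the right of the bench. To be left alone.
- bead_jar: Jar of glass beads with a steel lid, 64 mm across, 94 mm high, loose towards the back. To be left alone.
- glaze_jar: Glaze jar with a white cap, 72 mm across, 100 mm high, loose at the left of the bench. To be left alone.
- test_tiles: Pile of four fired test tiles, 75 x 50 mm, 32 mm high, loose at the left of the bench. To be left alone.
Not all that is in view belongs to the job. Leave any orange or purple look-alike of the meter alone.

How it is judged:
On the way, in this order (a step that is already met when the one before it is completed fails the run):
1. both long flaps are folded back past upright (value of joint each of flap_left, flap_right above 1.75 rad), for 0.2 s.
2. the ball is on the cross, the meter upright and pressed lightly (horizontal distance between ball and mark below 0.007 m and angle between meter's own z axis and vertical below 0.14 rad and value of joint tip between 0.0015 and 0.0105 m and contact force between meter and mould between 0.8 and 5 N and contact force between the fingers and meter above 1 N), for 0.3 s.
At the end, for the whole second after the job is handed in: Both long flaps past upright (over 1.7 rad); the fingers hold the meter still, within 8 degrees of upright, ball within 7 mm of the cross, bearing on the mould with 0.8 to 5 N, tip pushed in 1.5 to 10.5 mm of 12; the meter touches neither carton nor dock (all of step 2 and value of joint each of flap_left, flap_right above 1.7 rad and contact force between meter and carton below 0.3 N and contact force between meter and dock below 0.3 N and linear speed of meter below 0.03 m/s); the arm keeps its last pose, push and grip.
It fails at once if the meter is rammed onto the mould (over 12 N) (contact force between meter and mould above 12 N).
It fails at once if another thing on the bench is pushed more than 30 mm from its place (distance of any of egg_cup, spoon, calipers, bead_jar, glaze_jar, test_tiles from where it was at the start of the episode above 0.03 m).
It also fails if it takes over 69 s, if anything falls off the work surface, if the arm or the gripper's body presses on something with over 40 N, if the wrist force passes 120 N, or if a joint passes its speed limit or range.

### The arm

A 6-joint arm with a two-finger parallel gripper is mounted at the origin on the work surface. World frame = base frame: x ahead of the robot, y to its left, z up, the work surface at z = 0. Lengths are in m, angles in rad, forces in N, time in s.
With the tool pointing down it reaches from about 0.275 to 0.75 m from the base axis. Payload 10.2 kg.
Tool frame: the origin (TCP) lies at the very end of the fingers, on their centre line; the grasp point (between the pads) lies grip_point_offset behind it (grip_point_offset is the distance from the TCP to the grasp point, in m); z points along the fingers, y is the line along which they close (so a half turn about z gives the same grasp; the last joint's range is limited). The gripper opens to 88 mm and grips with 3 to 60 N. Pads are 18 mm wide; open, the fingers measure 123 mm over their backs; the gripper's body (75 mm by 187 mm) begins 45 mm behind the grasp point.
Start: joints at [-1.363, 0.313, 1.498, -0, 1.331, -0.223], TCP at [0.219, -0.477, 0.239] pointing down, gripper open.
Joint ranges: [-2.94, 2.94], [-0.97, 2.17], [0.19, 2.56], [-1.23, 4.37], [0.02, 3.11], [-2.88, 2.88]. Speed limits (rad/s): [2.39, 2.39, 3.01, 3.14, 3.14, 3.14].

### API

Orientations are given as a unit quaternion [x, y, z, w].
In Python, from plant import observe, grab_frame, calibration, sign_off, grip_point_offset gives the robot as it stands.
- The arm moves only by the tool arm_command, never from a script. Its argument "steps" is a list of rows, each a list of 5 numbers: the closure, from -1 (fully open) to 1 (shut), then the shift along the tool's x, y, z in mm, then the turn about the tool's z in rad. A call has 1 to 10 rows; each row shifts and turns the commanded pose from where the row before left it, along the tool's axes as they then stand; what a row does not reach is not made up. A row lasts 1/8 s, in which the tool goes at most 62.5 mm and 10.7 degrees, less where a joint would pass 70% of its speed; a pose out of reach is approached as far as the arm can. A call is refused whole if a number of a shift passes 62.5 or a number of a turn 0.188, either way. A call with a gripper value outside its range is refused whole. The fingers move at their own pace and stop on an object; "force" is the grip in N (left out, the last holds). Time passes only in rows, so rows that do not move let the fingers close. It gives the time, the measured TCP pose, the force, the opening and the grip force at its end, in the units of the state.
- observe(): the state, without advancing time (a new reading comes with each control period).
- grab_frame(name): name is "side" or "top" or "wrist"; returns the picture (400x640x3 uint8, red, green, blue); there is no depth.
- calibration(name): a dict with "camera_matrix" (3x3 intrinsics, pixels), "k1" (the pictures are not rectified: a ray, as slopes to the right and down, at radius r is drawn at 1 + k1 r^2 times it, then the intrinsics apply), "eye" and "orientation" of the camera in the world; the wrist camera has in their place "hand_eye" (4x4, takes a point from camera to tool coordinates, whose origin is the TCP and whose axes are the flange's). Camera axes: x right, y down, z forward; pixel columns grow to the right and rows downward; lengths in m; the calibration is good to about 2 mm. A picture is of the moment at which its call begins: read the wrist's pose just before it. calibration takes no time and is no camera call.
- sign_off(): hands the job in; it is judged then, once.
The state is a dict: "t": time; "joint_positions": joint angles; "joint_vel": joint speeds; "joint_efforts": joint torques, N m; "ee_pos": TCP position; "ee_rot": TCP orientation; "ft_force": force on the tool from outside, world axes, zero at the start; "moment": the same for the moment, N m; "width": finger opening in m; "finger_force": force on a finger pad.
Only numpy, scipy, OpenCV 4.12 (cv2) and the standard library are available. Lean on these libraries where they do the work, as an engineer would, in place of code of your own. Each camera call takes 0.05 s, during which the arm holds its last target. There are 200 camera calls.

## Working session

There is one attempt and no reset: what is moved stays moved. The work goes in short steps, Python scripts to look and compute and a tool call to move; the robot and the scene stay as the last step left them, time stands still between calls to the robot, and variables do not carry over. Pictures are saved under pics/ and viewed, at most 10 in all, crops included, and the job is handed in when it is done.

Besides the shell and the picture viewer there is one more tool, called after ">>>" as name(argument=value, ...) on one line, values as JSON. arm_command: Moves the arm, as the interface text tells. Its arguments: {"type":"object","properties":{"steps":{"type":"array"},"force":{"type":"number"}},"required":["steps"]}

```bash
mkdir -p pics; cat > h.py <<'E'
import numpy as np, cv2
from plant import observe, grab_frame, calibration, sign_off, grip_point_offset
from scipy.spatial.transform import Rotation as R
def rot(o):
    o=np.array(o); return o if o.shape==(3,3) else R.from_quat(o).as_matrix()
def cam(n,st=None):
    c=calibration(n); K=np.array(c["camera_matrix"])
    if n=="wrist":
        T=np.array(c["hand_eye"]); Rt=R.from_quat(st["ee_rot"]).as_matrix()
        return K,c["k1"],Rt@T[:3,:3],np.array(st["ee_pos"])+Rt@T[:3,3]
    return K,c["k1"],rot(c["orientation"]),np.array(c["eye"])
def ray(C,uv):
    K,k1,Rm,e=C
    d=np.array([(uv[0]-K[0,2])/K[0,0],(uv[1]-K[1,2])/K[1,1]]); s=d.copy()
    for _ in range(20): s=d/(1+k1*(s@s))
    v=Rm@np.array([s[0],s[1],1]); return e,v/np.linalg.norm(v)
def onz(C,uv,z):
    e,v=ray(C,uv); return e+v*(z-e[2])/v[2]
def proj(C,p):
    K,k1,Rm,e=C; q=Rm.T@(np.array(p)-e); s=q[:2]/q[2]; s=s*(1+k1*(s@s))
    return np.array([K[0,0]*s[0]+K[0,2],K[1,1]*s[1]+K[1,2]])
def tri(C1,u1,C2,u2):
    A=np.zeros((3,3));b=np.zeros(3)
    for C,u in((C1,u1),(C2,u2)):
        e,v=ray(C,u);M=np.eye(3)-np.outer(v,v);A+=M;b+=M@e
    return np.linalg.solve(A,b)
def save(n,im): cv2.imwrite("pics/"+n,im[:,:,::-1])
E
python3 - <<'E'
from h import *
np.set_printoptions(precision=4,suppress=True)
st=observe();print(st,grip_point_offset if not callable(grip_point_offset) else grip_point_offset())
for n in("side","top","wrist"):
    im=grab_frame(n); np.save("pics/%s0.npy"%n,im); print(n,calibration(n))
    if n!="wrist": save(n+"0.png",im)
E
```

```text
{'t': 0.0, 'joint_positions': array([-1.3634,  0.3134,  1.4984, -0.    ,  1.331 , -0.2234]), 'joint_vel': array([ 0.0005, -0.0005, -0.0009,  0.0028,  0.0001,  0.0007]), 'joint_efforts': array([  0.0008, -40.2212, -25.2271,   0.0695,   0.0352,  -0.0001]), 'ee_pos': array([ 0.2192, -0.4768,  0.2382]), 'ee_rot': array([ 0.9769,  0.2138, -0.    , -0.0006]), 'ft_force': array([ 0.4626, -0.2183, -0.9907]), 'moment': array([ 0.0045, -0.0281,  0.0011]), 'finger_force': 0.0, 'width': 0.08790293245111508} 0.0187
side {'camera_matrix': array([[373.0235,   0.    , 316.5819],
       [  0.    , 373.0235, 201.7606],
       [  0.    ,   0.    ,   1.    ]]), 'k1': 0.004031101688203099, 'eye': array([ 0.8058, -1.0819,  0.8588]), 'orientation': array([ 0.8831,  0.0918, -0.0441, -0.458 ])}
top {'camera_matrix': array([[397.8628,   0.    , 319.0348],
       [  0.    , 397.8628, 198.0668],
       [  0.    ,   0.    ,   1.    ]]), 'k1': -0.047138668311613084, 'eye': array([0.4607, 0.0135, 1.4032]), 'orientation': array([-0.7048,  0.7077, -0.0422,  0.0272])}
wrist {'camera_matrix': array([[307.9391,   0.    , 324.8678],
       [  0.    , 307.9391, 200.5264],
       [  0.    ,   0.    ,   1.    ]]), 'k1': 0.013901549667431238, 'hand_eye': array([[ 0.0002, -0.963 , -0.2694,  0.0707],
       [ 1.    ,  0.    ,  0.0008,  0.0007],
       [-0.0008, -0.2694,  0.963 , -0.1467],
       [ 0.    ,  0.    ,  0.    ,  1.    ]])}
```

View pics/top0.png

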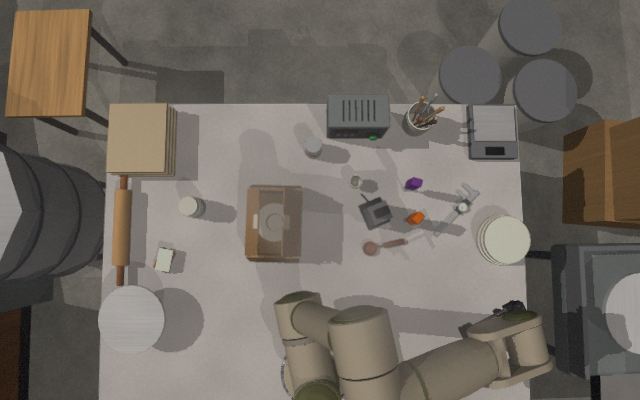

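View pics/side0.png

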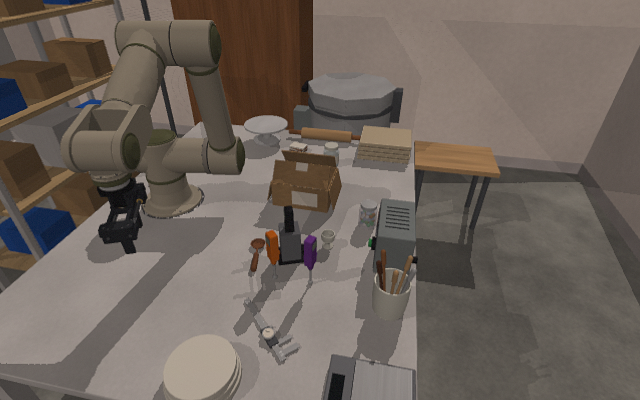

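The top view shows the carton at about (274,223), the dock with the black meter at (376,212), and the egg cup at (355,182). The spoon lies at (385,245) and the calipers at (460,208). Meter candidates are black (376,212), orange (416,217) and purple (414,184). By the description it is the black one in the dock, and I'll check that in a close crop.

```bash
python3 - <<'E'
from h import *
t=np.load("pics/top0.npy"); s=np.load("pics/side0.npy")
a=cv2.resize(t[165:275,235:435],(800,440),interpolation=cv2.INTER_CUBIC)
save("crop1.png",a)
b=cv2.resize(s[145:270,240:350],(528,600),interpolation=cv2.INTER_CUBIC)
save("crop2.png",b)
C=cam("top")
for n,uv,z in[("meter",(376,210),.19),("carton",(274,223),.1),("egg",(355,182),.05),("spoon",(385,245),.01),("orange",(416,217),.15),("purple",(414,184),.15),("jar",(313,147),.09),("glaze",(191,206),.1)]: print(n,onz(C,uv,z))
E
```

```text
meter [ 0.54289034 -0.18725138  0.19      ]
carton [0.50767653 0.13300569 0.1       ]
egg [ 0.64916498 -0.13967914  0.05      ]
spoon [ 0.43227513 -0.24644705  0.01      ]
orange [ 0.52278124 -0.32126193  0.15      ]
purple [ 0.62848581 -0.31785972  0.15      ]
jar [0.76261262 0.00463311 0.09      ]
glaze [0.56420499 0.40557455 0.1       ]
```

View pics/crop1.png

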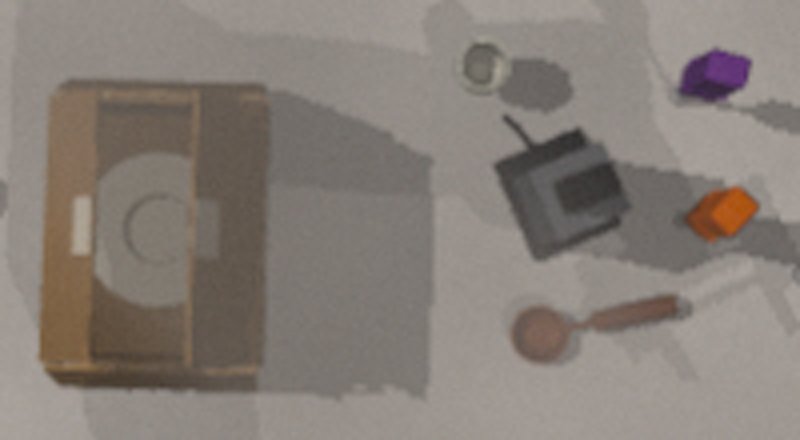

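View pics/crop2.png

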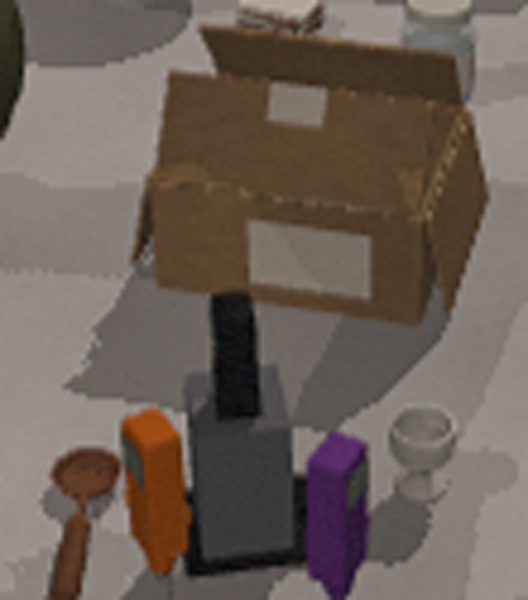

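Crop 1 shows the black meter standing in the grey dock at crop (588,190), i.e. pixel (382,212). The orange (416,217) and purple (414,184) look-alikes are freestanding, so the choice is confirmed. The flap edges are at crop x≈93 and x≈192, and the cross is hidden under a flap. Crop 2 (side view) confirms the same layout.

```bash
python3 - <<'E'
from h import *
np.set_printoptions(precision=4,suppress=True)
C=cam("top");f=lambda x,y,z:onz(C,(x/4+235-.4,y/4+165-.4),z)
for p in[(52,85),(268,92),(262,370),(42,362)]: print("rim",f(*p,.1))
for p in[(97,95),(90,362),(195,95),(188,365)]: print("edge",f(*p,.172))
for p in [(190,95),(188,365),(97,100),(90,360)]:pass
S=cam("side")
# edge corner triangulation: left flap far end/near end
g=lambda x,y:(x/4.8+240-.4,y/4.8+145-.4)
t=lambda x,y:(x/4+235-.4,y/4+165-.4)
print("left flap edge near,far",tri(C,t(90,362),S,g(203,28)),tri(C,t(97,95),S,g(460,55)))
print("right flap edge near,far",tri(C,t(188,365),S,g(170,72)),tri(C,t(195,95),S,g(468,112)))
print("meter top",tri(C,t(588,190),S,g(233,296)),f(588,190,.192))
E
```

```text
rim [0.6302 0.2206 0.1   ]
rim [0.6239 0.0428 0.1   ]
rim [0.3968 0.0479 0.1   ]
rim [0.404  0.2261 0.1   ]
edge [0.6129 0.1741 0.172 ]
edge [0.407  0.1777 0.172 ]
edge [0.6127 0.0979 0.172 ]
edge [0.4044 0.1026 0.172 ]
left flap edge near,far [0.4088 0.1774 0.1778] [0.618  0.1748 0.1775]
right flap edge near,far [0.4048 0.1024 0.1768] [0.6278 0.1015 0.1666]
meter top [ 0.538  -0.2028  0.1957] [ 0.5362 -0.204   0.192 ]
```

>>> arm_command(steps=[[1,0,0,-10,0.15],[1,0,0,-10,0.15],[1,0,0,-10,0.15],[1,26,-55,0,0],[1,26,-55,0,0],[1,26,-55,0,0],[1,26,-55,0,0],[1,26,-55,0,0],[1,26,-55,0,0],[1,26,-55,0,0]])

```text
t: 1.4
ee_pos: [0.409, -0.0937, 0.2688]
ee_rot: [1.0, -0.01, 0.0, 0.0]
ft_force: [0.1, -0.4, 1.0]
width: 0.0003
finger_force: 0.0
```

>>> arm_command(steps=[[1,26,-55,0,0],[1,26,-55,0,0],[1,26,-55,0,0],[1,0,0,0,0],[1,0,0,0,0]])

```text
t: 2.02
ee_pos: [0.4894, 0.0674, 0.2685]
ee_rot: [1.0, -0.01, -0.0, 0.0]
ft_force: [-1.2, -0.6, -0.1]
width: 0.0006
finger_force: 0.0
```

>>> arm_command(steps=[[1,12,-35,0,0],[1,12,-35,0,0],[1,0,0,0,0],[1,0,0,40,0],[1,0,0,40,0],[1,0,0,43,0],[1,0,0,0,0],[1,0,0,0,0]])

```text
t: 3.02
ee_pos: [0.5159, 0.1364, 0.1477]
ee_rot: [1.0, -0.01, 0.001, 0.0]
ft_force: [0.1, 1.3, 0.2]
width: 0.0004
finger_force: 0.0
```

>>> arm_command(steps=[[1,0,-26,0,0],[1,0,-26,0,0],[1,0,-26,0,0],[1,0,-28,0,0],[1,0,0,0,0],[1,0,0,0,0],[1,0,35,0,0],[1,0,35,0,0],[1,0,36,0,0],[1,0,0,0,0]])

```text
t: 4.28
ee_pos: [0.5154, 0.1347, 0.1464]
ee_rot: [1.0, -0.012, 0.0, 0.0]
ft_force: [0.1, -0.4, -0.4]
width: 0.0003
finger_force: 0.0
```

>>> arm_command(steps=[[1,0,28,0,0],[1,0,28,0,0],[1,0,28,0,0],[1,0,28,0,0],[1,0,0,0,0],[1,0,0,0,0]])

```text
t: 5.03
ee_pos: [0.513, 0.0262, 0.1459]
ee_rot: [1.0, -0.009, 0.0, -0.0]
ft_force: [-0.3, -0.1, 0.1]
width: 0.0001
finger_force: 0.0
```

>>> arm_command(steps=[[1,0,-30,0,0],[1,0,-30,-50,0],[1,0,-40,-50,0],[1,0,0,-30,0],[-1,0,0,0,0],[-1,0,0,0,0]])

```text
t: 5.78
ee_pos: [0.5143, 0.1249, 0.2733]
ee_rot: [1.0, -0.009, -0.001, -0.0]
ft_force: [0.3, 0.0, -0.0]
width: 0.0182
finger_force: 0.0
```

```bash
python3 - <<'E'
from h import *
st=observe(); w=grab_frame("wrist"); s=grab_frame("side"); import pickle; pickle.dump((st,w,s),open("pics/a.pkl","wb"))
print(st["ee_pos"],st["ee_rot"],st["t"])
im=np.zeros((600,640,3),np.uint8); im[:400]=w; im[400:,:320]=cv2.resize(s[130:230,240:400],(320,200)); save("w1.png",im)
E
```

```text
[0.51430827 0.12485636 0.27329061] [ 9.99955598e-01 -9.36994025e-03 -1.00287535e-03 -2.43883490e-06] 5.775
```

View pics/w1.png

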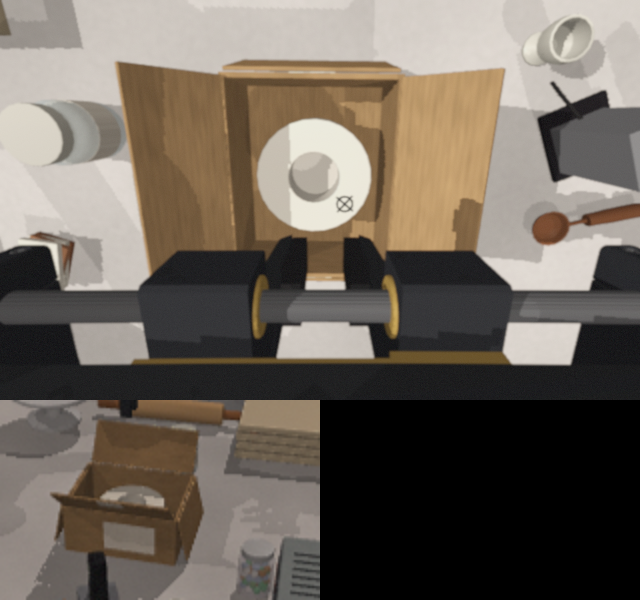

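Both flaps are folded back: the left flap's edge corner is at (118,64) and the right's at (504,69). The cross is clear at (344,204).

```bash
python3 - <<'E'
from h import *
import pickle; st,w,s=pickle.load(open("pics/a.pkl","rb"))
np.set_printoptions(precision=4,suppress=True)
C=cam("wrist",st)
m=w[190:220,328:362].mean(2); print("mark",onz(C,(344.5,204),.075)); print("mould c",onz(C,(314,175),.075))
hL,hR=onz(C,(223,68),.103),onz(C,(399,70),.103); print(hL,hR)
# edge corner on plane x = hinge-corner x
for uv,h,sg in(((118,64),hL,1),((504,69),hR,-1)):
    for X in(.615,.62):
        e,v=ray(C,uv); p=e+v*(X-e[0])/v[0]; print(X,p,np.hypot(p[2]-.103,p[1]-h[1]),np.arctan2(p[2]-.103,-sg*(p[1]-h[1])))
E
```

```text
mark [0.4837 0.1023 0.075 ]
mould c [0.5187 0.1369 0.075 ]
[0.6288 0.2193 0.103 ] [0.624 0.052 0.103]
0.615 [0.615  0.2427 0.2252] 0.12442332359594116 1.7597085064892029
0.62 [0.62   0.2629 0.1923] 0.0993136848755144 2.024511132068194
0.615 [ 0.615  -0.0122  0.1682] 0.09145457251400761 2.348705076196925
0.62 [ 0.62   -0.0351  0.1256] 0.09001679391155555 2.8883810275672213
```

>>> arm_command(steps=[[-1,0,55,-10,-0.11],[-1,0,55,-10,-0.11],[-1,-10,50,-10,-0.11],[-1,-25,50,0,-0.11],[-1,-25,50,0,0],[-1,0,0,0,0]])

```text
t: 6.62
ee_pos: [0.5073, -0.1505, 0.3031]
ee_rot: [0.978, 0.206, -0.001, -0.001]
ft_force: [-0.1, 0.0, -0.4]
width: 0.0861
finger_force: 0.0
```

>>> arm_command(steps=[[-1,-27,30,0,0],[-1,-27,30,0,0],[-1,0,0,0,0],[-1,0,0,0,0]])

```text
t: 7.12
ee_pos: [0.4835, -0.2231, 0.3042]
ee_rot: [0.978, 0.209, -0.0, -0.0]
ft_force: [-0.1, 0.7, -0.2]
width: 0.088
finger_force: 0.0
```

```bash
python3 - <<'E'
from h import *
st=observe(); w=grab_frame("wrist"); import pickle; pickle.dump((st,w),open("pics/b.pkl","wb"))
print(st["ee_pos"],st["ee_rot"],st["joint_positions"]); C=cam("wrist",st)
p=proj(C,(.537,-.203,.192)).round().astype(int);print(p)
im=np.vstack([w[:260,:] ]); 
c=w[max(p[1]-75,0):p[1]+75,p[0]-100:p[0]+100]; print("off",p[0]-100,max(p[1]-75,0),c.shape)
save("w2.png",cv2.resize(c,None,fx=4,fy=4,interpolation=cv2.INTER_CUBIC))
E
```

```text
[ 0.48350498 -0.22307398  0.30418877] [ 9.77877290e-01  2.09178807e-01 -9.78208184e-05 -4.72676026e-04] [-6.52675016e-01  2.92364969e-01  1.35556074e+00  4.66994478e-04
  1.49451262e+00  4.96615248e-01]
[328 132]
off 228 57 (150, 200, 3)
```

View pics/w2.png

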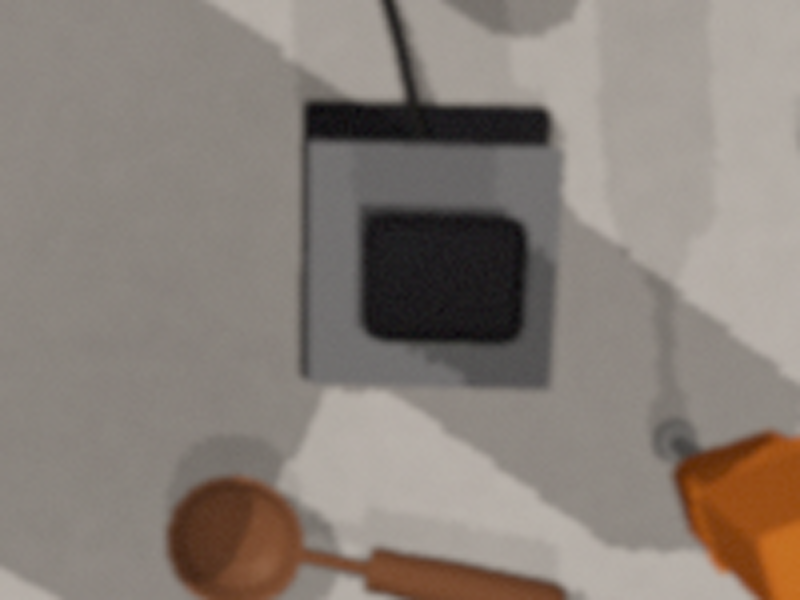

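The black meter's top is centred at crop (445,278), i.e. pixel (339.3,126.4). Its edges line up with the image axes, and its 34 mm width runs along the closing line.

```bash
python3 - <<'E'
from h import *
import pickle; st,w=pickle.load(open("pics/b.pkl","rb")); C=cam("wrist",st)
p=onz(C,(339.3,126.4),.192); d=R.from_quat(st["ee_rot"]).inv().apply(p-st["ee_pos"]); print(p,d*1000)
q=[onz(C,(228+x/4,57+y/4),.192) for x,y in((365,340),(522,340),(365,215))]
v=q[1]-q[0]; t=R.from_quat(st["ee_rot"]).inv().apply(v); print(np.arctan2(t[0],t[1]),np.linalg.norm(v),np.linalg.norm(q[2]-q[0]))
E
```

```text
[ 0.54448835 -0.20950443  0.192     ] [ 61.19723382  12.67468729 112.17697965]
1.7844497324303213e-05 0.03251839782224679 0.02481507625907084
```

>>> arm_command(steps=[[-1,30,6,0,0],[-1,31,7,0,0],[-1,0,0,0,0],[-1,0,0,40,0],[-1,0,0,40,0],[-1,0,0,40,0],[-1,0,0,40,0],[-1,0,0,0,0],[-1,0,0,0,0]])

```text
t: 8.3
ee_pos: [0.5447, -0.2113, 0.1465]
ee_rot: [0.978, 0.209, 0.001, 0.001]
ft_force: [-0.0, -0.5, 1.2]
width: 0.0881
finger_force: 0.0
```

>>> arm_command(steps=[[1,0,0,0,0],[1,0,0,0,0],[1,0,0,0,0],[1,0,0,0,0],[1,0,0,0,0],[1,0,0,0,0]], force=20)

```text
t: 9.05
ee_pos: [0.5438, -0.2105, 0.1441]
ee_rot: [0.978, 0.209, -0.001, -0.001]
ft_force: [-1.7, 4.1, -1.7]
width: 0.0341
finger_force: 19.9
```

>>> arm_command(steps=[[1,0,0,-25,0],[1,0,0,-25,0],[1,0,0,-25,0],[1,0,0,-25,0],[1,0,0,-25,0],[1,0,0,-25,0],[1,0,0,-25,0],[1,0,0,-25,0],[1,0,0,0,0],[1,0,0,0,0]], force=25)

```text
t: 10.3
ee_pos: [0.5441, -0.2111, 0.3431]
ee_rot: [0.978, 0.209, -0.001, -0.001]
ft_force: [-0.6, -0.4, -1.2]
width: 0.0339
finger_force: 24.9
```

```bash
python3 - <<'E'
from h import *
import pickle
st=observe(); s=grab_frame("side"); t=grab_frame("top"); w=grab_frame("wrist"); pickle.dump((st,s,t,w),open("pics/c.pkl","wb"))
p=st["ee_pos"]; print(p,st["ft_force"],st["moment"])
S=cam("side"); b=p-[0,0,.132]; u=proj(S,b); print("side pred ball",u)
x,y=u.astype(int); c=s[y-85:y+25,x-40:x+60]; print(x-40,y-85); save("s2.png",cv2.resize(c,None,fx=5,fy=5,interpolation=cv2.INTER_CUBIC))
d=R.from_quat(st["ee_rot"]).inv().apply(np.array([.4837,.1023,0])-p); print(d*1000)
E
```

```text
[ 0.54405201 -0.21111151  0.34308998] [-0.640704   -0.44597809 -1.21519458] [-0.04382331 -0.00122962  0.02336844]
side pred ball [288.45750322 203.97792937]
248 118
[  73.30729844 -310.16656315  343.51509213]
```

View pics/s2.png

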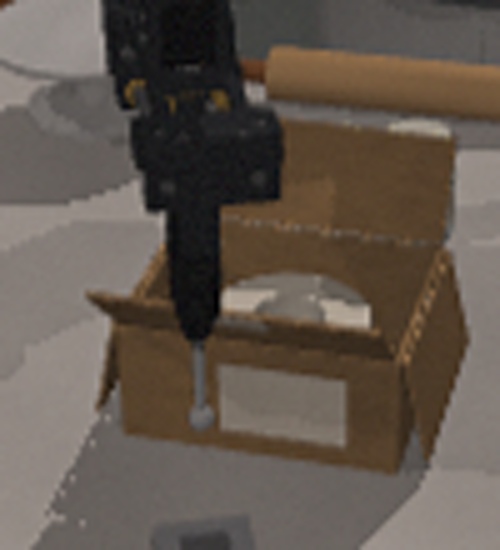

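The meter is held upright with the ball bottom at pixel (288.4,204.2), which matches the prediction. Both flaps are still well back. Next I carry it over the cross.

>>> arm_command(steps=[[1,9,-39,0,0],[1,9,-39,0,0],[1,9,-39,0,0],[1,9,-39,0,0],[1,9,-39,0,0],[1,9,-39,0,0],[1,9,-38,0,0],[1,10,-38,0,0],[1,0,0,0,0],[1,0,0,0,0]])

```text
t: 11.7
ee_pos: [0.4843, 0.1011, 0.3442]
ee_rot: [0.978, 0.209, -0.0, 0.0]
ft_force: [-0.6, -0.3, -0.3]
width: 0.0339
finger_force: 24.9
```

```bash
python3 - <<'E'
from h import *
import pickle
st=observe(); t=grab_frame("top"); w=grab_frame("wrist"); p=st["ee_pos"]; print(p,st["ft_force"])
pickle.dump((st,t,w),open("pics/d.pkl","wb"))
d=R.from_quat(st["ee_rot"]).inv().apply(np.array([.4837,.1023,0])-p); print(d*1000)
C=cam("wrist",st); print(proj(C,(.4837,.1023,.075)),proj(C,p-[0,0,.132]))
E
```

```text
[0.48429296 0.1010763  0.34417118] [-0.57433195 -0.34781377 -0.30040334]
[ 1.73662940e-01 -1.38227953e+00  3.44171047e+02]
[323.11214777 168.17203075] [323.88840942 192.94964365]
```

>>> arm_command(steps=[[1,0,-1,30,0],[1,0,0,30,0],[1,0,0,30,0],[1,0,0,20,0],[1,0,0,10,0],[1,0,0,0,0],[1,0,0,0,0]])

```text
t: 12.68
ee_pos: [0.4843, 0.1023, 0.2254]
ee_rot: [0.978, 0.209, 0.001, 0.0]
ft_force: [0.6, 0.0, -0.7]
width: 0.034
finger_force: 24.9
```

```bash
python3 - <<'E'
from h import *
import pickle
st=observe(); w=grab_frame("wrist"); s=grab_frame("side"); p=st["ee_pos"]; print(p,st["ft_force"])
pickle.dump((st,w,s),open("pics/e.pkl","wb"))
C=cam("wrist",st); a=proj(C,(.4837,.1023,.075)); print(a,proj(C,p-[0,0,.132]))
x,y=a.astype(int); c=w[y-60:y+60,x-75:x+75]; print(x-75,y-60); save("w3.png",cv2.resize(c,None,fx=5,fy=5,interpolation=cv2.INTER_CUBIC))
E
```

```text
[0.4842514  0.10230214 0.22535608] [ 0.609271   0.004691  -0.7193612]
[323.61146631 189.17424739] [323.80146271 193.22184053]
248 129
```

View pics/w3.png

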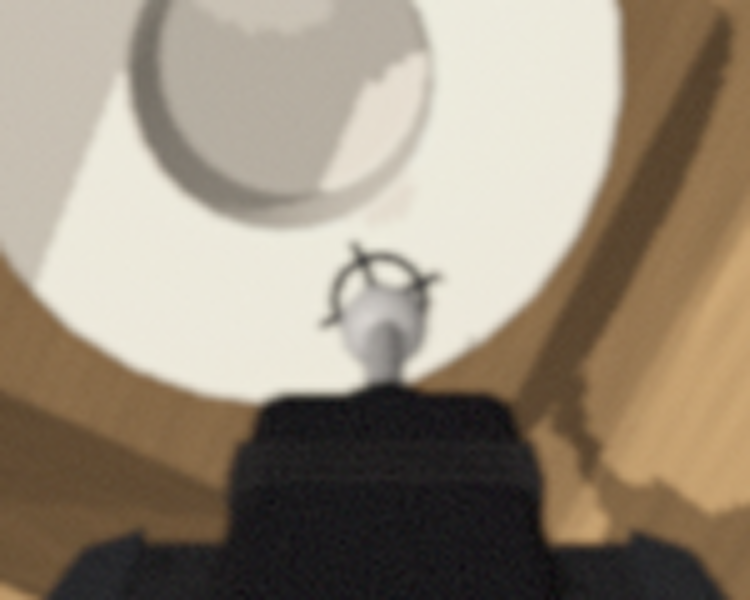

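The cross centre is at pixel (324.3,189), against a prediction of (323.6,189.2). The ball is at (324.8,194), right in line above it. I now lower gently.

>>> arm_command(steps=[[1,0,0,6,0],[1,0,0,4,0],[1,0,0,3,0],[1,0,0,2,0],[1,0,0,2,0],[1,0,0,1,0],[1,0,0,1,0],[1,0,0,0,0],[1,0,0,0,0]])

```text
t: 13.9
ee_pos: [0.4839, 0.1025, 0.2056]
ee_rot: [0.978, 0.209, 0.0, 0.0]
ft_force: [-0.8, 0.3, 0.3]
width: 0.034
finger_force: 24.9
```

>>> arm_command(steps=[[1,0,0,1,0],[1,0,0,1,0],[1,0,0,0,0],[1,0,0,0,0]])

```text
t: 14.4
ee_pos: [0.4839, 0.1025, 0.2035]
ee_rot: [0.978, 0.209, 0.0, -0.0]
ft_force: [-0.3, 0.4, -0.4]
width: 0.0338
finger_force: 24.9
```

>>> arm_command(steps=[[1,0,0,1,0],[1,0,0,1,0],[1,0,0,0,0],[1,0,0,0,0]])

```text
t: 14.9
ee_pos: [0.4838, 0.1025, 0.2016]
ee_rot: [0.978, 0.209, 0.0, 0.0]
ft_force: [-0.0, 0.0, 1.1]
width: 0.0336
finger_force: 24.9
```

>>> arm_command(steps=[[1,0,0,1,0],[1,0,0,0,0]])

```text
t: 15.15
ee_pos: [0.4838, 0.1025, 0.2005]
ee_rot: [0.978, 0.209, -0.0, -0.0]
ft_force: [-0.9, -0.0, 1.7]
width: 0.034
finger_force: 24.9
```

```bash
python3 - <<'E'
from h import *
F=[];P=[]
for i in range(14):
    s=grab_frame("wrist"); st=observe(); F.append(st["ft_force"]);P.append(st["ee_pos"])
F=np.array(F); print(F.mean(0),F.std(0),np.mean(P,0),st["t"])
C=cam("wrist",st); a=proj(C,(.4837,.1023,.075)); x,y=a.astype(int); print(x-75,y-60)
save("w4.png",cv2.resize(s[y-60:y+60,x-75:x+75],None,fx=5,fy=5,interpolation=cv2.INTER_CUBIC))
E
```

```text
[0.06793997 0.37136968 1.29376448] [0.43279083 0.47519702 0.34036718] [0.4838429  0.10250199 0.20054284] 15.85
249 134
```

View pics/w4.png

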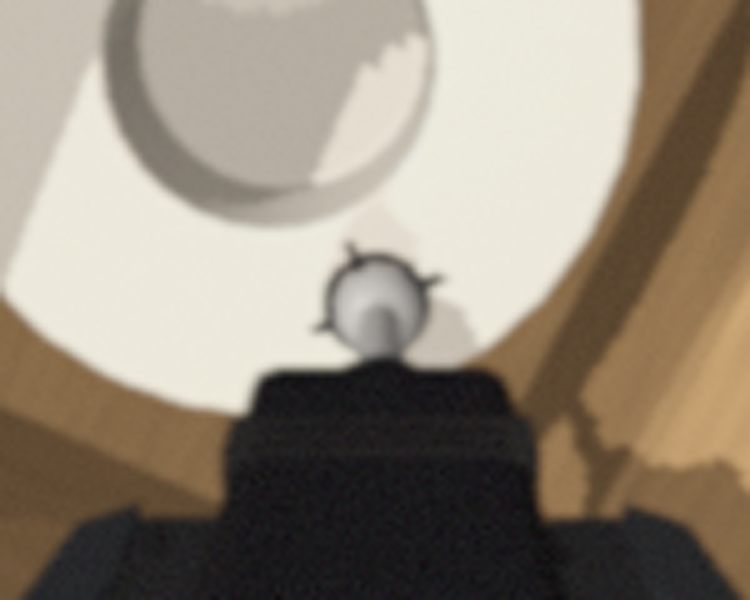

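The ball sits centred in the pencilled ring at crop (378,303). Geometry puts the tip about 6.5 mm in, and the force reading of about 2.5–3 N agrees. I'm handing in.

```bash
python3 -c "
from h import *
print(sign_off())"
```

```text
the job is handed in; nothing more can be done
None
```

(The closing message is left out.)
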